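# Free the stuck lid of the dry canister and hold it ajar

### The arm

A 6-joint arm with a two-finger parallel gripper is mounted at the origin on the work surface. World frame = base frame: x ahead of the robot, y to its left, z up, the work surface at z = 0. Lengths are in m, angles in rad, forces in N, time in s.
With the tool pointing down it reaches from about 0.375 to 0.925 m from the base axis. Payload 5.7 kg.
Tool frame: the origin (TCP) lies midway between the tips of the shut fingers; the grasp point (between the pads) lies 19 mm behind it; z points along the fingers, y is the line along which they close (so a half turn about z gives the same grasp; the last joint's range is limited). The gripper opens to 85 mm and grips with 20 to 120 N. Pads are 22 mm wide; open, the fingers measure 114 mm over their backs; the gripper's body (76 mm by 85 mm) begins 54 mm behind the grasp point. The pads swing forward as they close: fully open they stand 13 mm farther back than shut.
Start: joints at [-1.457, 0.359, 1.51, -0, 1.272, -0.115], TCP at [0.136, -0.584, 0.231] pointing down, gripper open.
Joint ranges: [-2.97, 2.97], [-1.01, 2.36], [0.21, 2.38], [-0.96, 4.11], [0.2, 2.71], [-2.98, 2.98]. Speed limits (rad/s): [2.39, 2.39, 3.14, 3.14, 3.14, 3.14].

### API

Orientations are given as a rotation vector (axis times angle).
In Python, from rig import bot gives the robot as it stands.
- The arm moves only by the shell command python3 -m jog 'ROWS' [FORCE]. ROWS is a JSON object of lists of equal length, an entry for each row: "xyz": the shift along the world's x, y, z in mm, a list of three; "twist": the turn about the world's z in rad; "claw": the opening in per cent of the stroke, from 0 (shut) to 100 (fully open). In form: {"xyz": [[dx, dy, dz], ...], "twist": [twist, ...], "claw": [claw, ...]}. A call has 1 to 5 rows; each row is the pose to reach, as a shift and turn from the pose commanded when the call began; what a row does not reach only later rows make up. A row lasts 1/8 s, in which the tool goes at most 62.5 mm and 10.7 degrees, less where a joint would pass 70% of its speed; a pose out of reach is approached as far as the arm can. A call with a gripper value outside its range is refused whole. The fingers move at their own pace and stop on an object; FORCE is the grip in N (left out, the last holds). Time passes only in rows, so rows that repeat a pose let the fingers close. It gives the time, the measured TCP pose, the force, the opening and the grip force at its end, in the units of the state.
- bot.sense(): the state, without advancing time (a new reading comes with each control period).
- bot.grab_frame(name): name is "scene" or "top"; returns a dict with "pixels" (384x512x3 uint8, red, green, blue), "fx", "fy", "cx", "cy" (pixels), "R" (3x3) and "t" (3): a world point X has camera coordinates R X + t. Camera axes: x right, y down, z forward; pixel columns grow to the right and rows downward; lengths in m; the calibration is good to about 2 mm. A picture is of the moment at which its call begins. There is no depth.
- bot.job_done(): hands the job in; it is judged then, once.
The state is a dict: "t": time; "joints": joint angles; "qvel": joint speeds; "tau": joint torques, N m; "ee_pos": TCP position; "tcp_rot": TCP orientation; "ft_force": force on the tool from outside, world axes, zero at the start; "torque": the same for the moment, N m; "finger_gap": finger opening in m; "grip_force": force on a finger pad.
Only numpy, scipy, OpenCV 4.12 (cv2) and the standard library are available. Lean on these libraries where they do the work, as an engineer would, in place of code of your own. Each camera call takes 0.05 s, during which the arm holds its last target. There are 200 camera calls.

### The job

The lid of the round steel canister is stuck on its rubber seal. Press the bare nozzle of the small spray can in front of the canister all the way down and let it spring back up, to wet the seam, then take the lid by its bow handle, pull it up free of the seal, and finish while still holding it by the handle, level and about 3 cm above its shut position, over the mouth and touching the canister nowhere. Do not take the lid off altogether, do not press the nozzle while the lid is open, and leave the other things on the bench where they are.

Things in the scene. Friction and masses are not known exactly. Their poses are not given: they have to be found in the camera images.
- nozzle (a joint): Travel of the spray can's nozzle button in m, 0 = up, 0.005 = fully down. It is sprung straight up: about 2.5 N to start it moving and 7.5 N at the bottom.
- nozzle_top (a point): Centre of the top of the nozzle: a white button 22 mm across, standing 22 mm above the can's shoulder, 131 mm above the bench. The can, a 45 mm aerosol, is fixed in a black bench clip at the left or right before the canister, outlet toward it. A twin can beside it (axes 90 to 130 mm apart) wears a full-width overcap (47 mm) and is not needed.
- lid_handle (a point): Middle of the lid's bow handle: a level round steel bar 12 mm thick and 90 mm long on two legs over the middle of the lid, 175 mm above the bench when shut, its underside 41 mm clear above the lid. y runs along the bar, z up. The lid (174 mm across, 8 mm thick, 0.3 to 0.5 kg, loose) has a conical rubber plug reaching 21 mm down into the mouth.
- canister: Round steel canister fixed to the bench, 170 mm across, 120 mm high, mouth 162 mm wide; origin at the centre of its underside, z up. Its seal grips the lid: straight up it resists with 10 to 20 N in all (lid included) over the first 8 mm, then lets go and only the lid's weight is left. A lid lowered again rests on the seal 10 to 15 mm up without going home.
- flux_tin: Bystander: round aluminium tin 58 mm across, 26 mm high, left of the canister; origin centre of underside.
- tape_roll: Bystander: paper tape roll 84 mm across, 24 mm high, left of the canister; origin centre of underside.
- amber_jar: Bystander: amber glass jar 64 mm across, 75 mm high, right of the canister; origin centre of underside.
- screwdriver: Bystander: screwdriver lying at the left; origin at its underside.
- wrench: Bystander: steel wrench lying at the right; origin at its underside.
- wood_block: Bystander: wooden block 110 x 70 x 45 mm at the far left; origin centre of underside.
- copper_ring: Bystander: copper ring 90 mm across, 12 mm high at the far right; origin centre of underside.
There are look-alikes about, which are no part of the job. What is shaped like the part that bears lid_handle but green or orange is not meant.

How it is judged:
On the way, in this order (a step that is already met when the one before it is completed fails the run):
1. the nozzle is pressed down at least 3.5 mm with the lid still shut (value of joint nozzle above 0.0035 m and z of lid_handle in the frame of canister below 0.178 m), for 0.1 s.
2. the nozzle has sprung back up, the lid still shut (value of joint nozzle below 0.001 m and z of lid_handle in the frame of canister below 0.178 m), for 0.1 s.
3. the lid is pulled clear of the seal by its handle (z of lid_handle in the frame of canister above 0.193 m and contact force between any of lid_c2, lid_c3, lid_c4 and the fingers above 1 N and horizontal distance between lid_handle and canister below 0.03 m), for 0.1 s.
At the end, for the whole second after the job is handed in: The lid hangs still from the gripper by its handle (over 1 N on the bar or legs, lid_c2 to lid_c4), 20 to 45 mm above shut, within 30 mm of the canister's axis, tilted under 0.2 rad, not touching the canister; the nozzle is up (less than 1 mm down) (z of lid_handle in the frame of canister between 0.195 and 0.22 m and horizontal distance between lid_handle and canister below 0.03 m and angle between lid_handle's own z axis and vertical below 0.2 rad and linear speed of lid below 0.02 m/s and contact force between any of lid_c2, lid_c3, lid_c4 and the fingers above 1 N and contact force between lid and canister below 0.1 N and value of joint nozzle below 0.001 m); the arm keeps its last pose, push and grip.
It fails at once if the lid is taken off altogether, more than 90 mm up (z of lid_handle in the frame of canister above 0.265 m).
It fails at once if the nozzle is pressed while the lid is open (value of joint nozzle above 0.003 m and z of lid_handle in the frame of canister above 0.187 m).
It fails at once if another thing on the bench is moved more than 30 mm (distance of any of flux_tin, tape_roll, amber_jar, screwdriver, wrench, wood_block, copper_ring from where it was at the start of the episode above 0.03 m).
It also fails if it takes over 38 s, if anything falls off the work surface, if the arm or the gripper's body presses on something with over 40 N, if the wrist force passes 120 N, or if a joint passes its speed limit or range.

## Working session

There is one attempt and no reset: what is moved stays moved. The work goes in short steps, Python scripts to look and compute and a shell command to move; the robot and the scene stay as the last step left them, time stands still between calls to the robot, and variables do not carry over. Pictures are saved under pics/ and viewed, at most 10 in all, crops included, and the job is handed in when it is done.

```bash
mkdir -p pics
python3 - <<'E'
from rig import bot
import cv2,numpy as np
for n in("scene","top"):
    f=bot.grab_frame(n); cv2.imwrite(f"pics/{n}0.png",f["pixels"][:,:,::-1]); np.savez(f"{n}0.npz",**f)
    print(n,f["fx"],f["fy"],f["cx"],f["cy"],np.round(f["R"],3).tolist(),np.round(f["t"],3))
s=bot.sense();print(s["t"],s["ee_pos"],s["tcp_rot"],s["finger_gap"])
E
```

```text
scene 355.9653796964177 355.9653796964177 256.22957999761996 190.18357876108917 [[-0.301, 0.954, -0.005], [0.714, 0.222, -0.664], [-0.632, -0.203, -0.748]] [ 0.14  -0.292  1.433]
top 398.6587585541915 398.6587585541915 255.8309531009713 188.24705098807578 [[0.016, -1.0, -0.003], [-0.996, -0.016, -0.089], [0.089, 0.004, -0.996]] [0.014 0.536 1.303]
0.1 [ 0.13600249 -0.58372428  0.23050721] [-3.11931638e+00 -3.58448854e-01  2.41776039e-05] 0.08506654938190303
```

View pics/scene0.png

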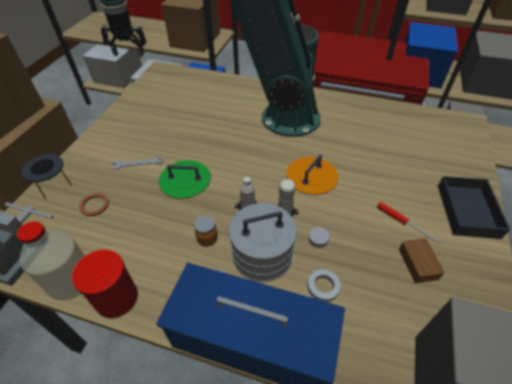

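View pics/top0.png

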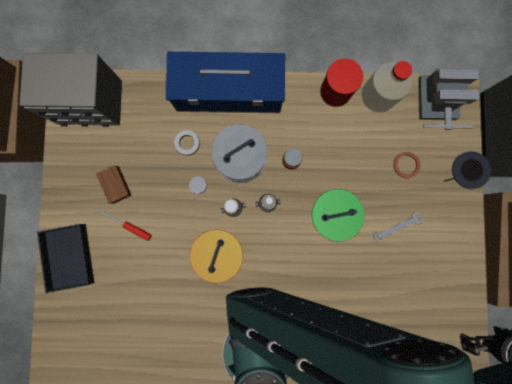

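The scene view shows the steel canister at (263,240) with two cans before it: the left one (247,190) looks narrow-topped and the right one (287,190) has a white cap. In the top view the canister is at (240,152) and the cans at (232,207) and (268,202). I'll zoom in to confirm which can is which.

```bash
cat > h.py <<'E'
import numpy as np
def ray(f,u,v,z):
    R,t=f["R"],f["t"]; d=R.T@np.array([(u-f["cx"])/f["fx"],(v-f["cy"])/f["fy"],1]); c=-R.T@t
    return c+d*(z-c[2])/d[2]
E
python3 - <<'E'
import cv2,numpy as np
a=cv2.imread("pics/top0.png")[110:230,195:325]; b=cv2.imread("pics/scene0.png")[165:285,205:335]
cv2.imwrite("pics/crop0.png",np.hstack([cv2.resize(i,None,fx=3,fy=3,interpolation=2)if 0 else cv2.resize(i,(400,369),interpolation=cv2.INTER_CUBIC) for i in(a,b)]))
E
```

```text
(no output)
```

View pics/crop0.png

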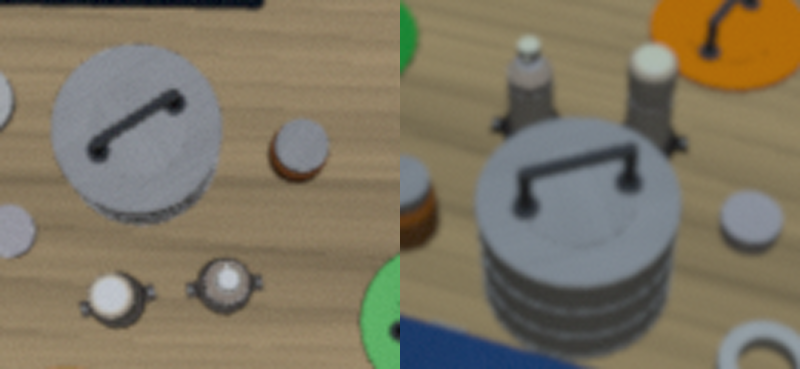

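The left crop (top) shows the bare nozzle at about (228,275) and the wide overcap can left of it. The right crop (scene) puts the bare nozzle at (529,43), and the handle is a dark bar running diagonally. So the right-hand can (-y) is the one to press. Next I'll measure it.

Run:
```python
import cv2,numpy as np
from h import ray
T=np.load("top0.npz");S=np.load("scene0.npz")
def blob(f,m,u,v,r,lab):
    w=np.zeros(m.shape,bool); w[v-r:v+r+1,u-r:u+r+1]=1; ys,xs=np.nonzero(m&w); return xs.mean(),ys.mean(),len(xs),xs.min(),xs.max(),ys.min(),ys.max(),xs,ys
for n,f,(u,v),thr in(("top",T,(269,199),0),("scene",S,(247,179),0)):
    g=f["pixels"].min(2).astype(int); p=g[v-5:v+6,u-5:u+6]; t=(p.max()*0.6+np.median(p)*0.4)
    b=blob(f,g>t,u,v,5,0); print(n,"nozzle",[round(float(x),1)for x in b[:3]],ray(f,b[0],b[1],.131).round(4))
for n,f,(u,v),r in(("top",T,(239,150),17),("scene",S,(263,216),22)):
    g=f["pixels"].max(2)
    b=blob(f,g<75,u,v,r,0); xs,ys=b[7:]
    P=np.array([ray(f,x,y,.175) for x,y in zip(xs,ys)])[:,:2]; c=(P.min(0)+P.max(0))/2
    (cx,cy),sz,an=cv2.minAreaRect((P*1000).astype(np.float32)); print(n,"handle",b[:7],P.mean(0).round(4),cx,cy,sz,an)
print("handle ends top",[ray(T,*p,.175).round(4) for p in((226.5,158.8),(251.2,141.9))])
print("handle ends scene",[ray(S,*p,.175).round(4) for p in((245.3,221.9),(280.4,213.8))])
# lid disc top view
hsv=cv2.cvtColor(T["pixels"],cv2.COLOR_RGB2HSV); m=((hsv[...,1]<45)).astype(np.uint8); m[:122]=0;m[186:]=0;m[:,:210]=0;m[:,270:]=0
c=max(cv2.findContours(m,0,1)[0],key=cv2.contourArea);(x,y),r=cv2.minEnclosingCircle(c);print("lid",x,y,r,ray(T,x,y,.128).round(4))
```

```text
top nozzle [268.6, 200.2, 32.0] [ 0.4907 -0.0177  0.131 ]
scene nozzle [246.4, 178.7, 22.0] [ 0.4908 -0.0209  0.131 ]
top handle (np.float64(238.52857142857144), np.float64(149.39285714285714), 140, np.int64(224), np.int64(254), np.int64(139), np.int64(161)) [0.6378 0.0751] 635.0227661132812 74.8302993774414 (20.697799682617188, 104.15775299072266) 33.2761344909668
scene handle (np.float64(261.22558139534885), np.float64(210.41162790697675), 430, np.int64(241), np.int64(285), np.int64(194), np.int64(234)) [0.6221 0.0638] 629.7389526367188 71.27995300292969 (126.1814956665039, 115.06371307373047) 17.240758895874023
handle ends top [array([0.609 , 0.1102, 0.175 ]), array([0.661 , 0.0378, 0.175 ])]
handle ends scene [array([0.6689, 0.0373, 0.175 ]), array([0.6192, 0.1129, 0.175 ])]
lid 239.1238555908203 153.30734252929688 29.751970291137695 [0.6344 0.0754 0.128 ]
```

Both views agree: the nozzle is at about (0.491, -0.019), and the handle is centred near (0.638, 0.075) with its bar at -55°. I'll move over the nozzle, closing the fingers and turning to the handle yaw (+1.945 rad) on the way.

```bash
python3 -m jog '{"xyz":[[24,38,0],[47,75,0],[71,113,0],[94,150,0],[118,188,0]],"twist":[0.13,0.26,0.39,0.52,0.65],"claw":[0,0,0,0,0]}' 30
python3 -m jog '{"xyz":[[24,38,0],[47,75,0],[71,113,0],[94,150,0],[118,188,0]],"twist":[0.13,0.26,0.39,0.52,0.65],"claw":[0,0,0,0,0]}'
python3 -m jog '{"xyz":[[24,38,0],[47,75,0],[71,113,-10],[94,150,-25],[118,188,-40]],"twist":[0.13,0.26,0.39,0.52,0.645],"claw":[0,0,0,0,0]}'
python3 -m jog '{"xyz":[[0,0,0],[0,0,0]],"twist":[0,0],"claw":[0,0]}'
python3 - <<'E'
from rig import bot
import cv2,numpy as np
o=[]
for n in("scene","top"):
    f=bot.grab_frame(n);np.savez(f"{n}1.npz",**f);o.append(f["pixels"][:,:,::-1])
a=o[1][110:230,195:325]; b=o[0][150:270,205:335]
cv2.imwrite("pics/crop1.png",np.hstack([cv2.resize(i,(400,369),interpolation=cv2.INTER_CUBIC) for i in(a,b)]))
E
```

```text
t: 0.72
ee_pos: [0.2545, -0.3949, 0.231]
tcp_rot: [-2.84, -1.342, -0.0]
ft_force: [0.3, 0.3, 0.3]
finger_gap: 0.0005
grip_force: 0.0
t: 1.35
ee_pos: [0.3725, -0.207, 0.2311]
tcp_rot: [-2.263, -2.179, 0.0]
ft_force: [0.6, -0.5, 0.7]
finger_gap: -0.0
grip_force: 0.0
t: 1.98
ee_pos: [0.4906, -0.019, 0.1908]
tcp_rot: [1.456, 2.784, -0.0]
ft_force: [0.4, 0.2, 0.3]
finger_gap: 0.0002
grip_force: 0.0
t: 2.22
ee_pos: [0.4895, -0.0205, 0.191]
tcp_rot: [-1.461, -2.78, 0.001]
ft_force: [0.2, 0.2, 0.3]
finger_gap: 0.0001
grip_force: 0.0
```

View pics/crop1.png

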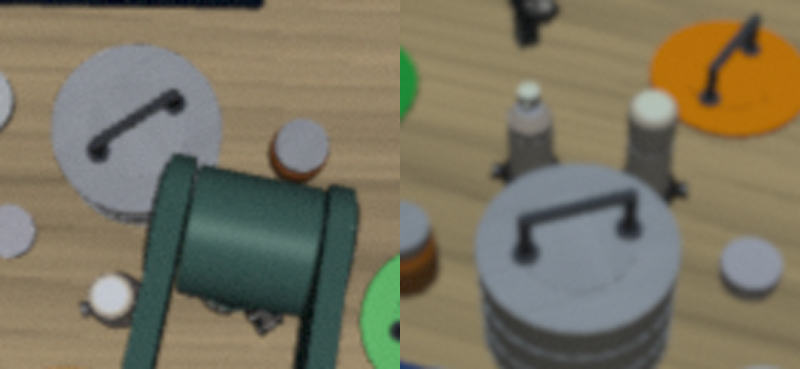

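The closed fingertip at (527,45) in the scene crop hangs right above the nozzle at (529,90), so it is aligned. I'll descend and press, watching the force.

```bash
python3 -m jog '{"xyz":[[0.5,1,-20],[0.5,1,-40],[0.5,1,-54],[0.5,1,-54]],"twist":[0,0,0,0],"claw":[0,0,0,0]}'
python3 -m jog '{"xyz":[[0,0,-4],[0,0,-7],[0,0,-9],[0,0,-9]],"twist":[0,0,0,0],"claw":[0,0,0,0]}'
```

```text
t: 2.82
ee_pos: [0.4897, -0.0198, 0.1367]
tcp_rot: [-1.463, -2.778, 0.001]
ft_force: [-0.1, -0.2, 0.7]
finger_gap: 0.0002
grip_force: 0.0
t: 3.32
ee_pos: [0.4911, -0.0195, 0.1287]
tcp_rot: [1.461, 2.78, 0.0]
ft_force: [-0.2, -0.3, 5.2]
finger_gap: 0.0002
grip_force: 2.3
```

```bash
python3 -m jog '{"xyz":[[0,0,-2],[0,0,-3],[0,0,-3],[0,0,-3]],"twist":[0,0,0,0],"claw":[0,0,0,0]}'
```

```text
t: 3.82
ee_pos: [0.4911, -0.0195, 0.1261]
tcp_rot: [1.461, 2.78, 0.0]
ft_force: [-1.2, -0.9, 7.3]
finger_gap: 0.0003
grip_force: 4.0
```

```bash
python3 -m jog '{"xyz":[[0,0,-1],[0,0,-1.5],[0,0,-1.5]],"twist":[0,0,0],"claw":[0,0,0]}'
python3 -m jog '{"xyz":[[0,0,10],[0,0,30],[0,0,60],[0,0,90],[0,0,120]],"twist":[0,0,0,0,0],"claw":[0,0,0,30,100]}'
```

```text
t: 4.2
ee_pos: [0.4912, -0.0195, 0.1258]
tcp_rot: [1.46, 2.78, 0.0]
ft_force: [-5.9, -0.1, 22.8]
finger_gap: -0.0004
grip_force: 11.3
t: 4.82
ee_pos: [0.4901, -0.0191, 0.2445]
tcp_rot: [-1.461, -2.78, 0.0]
ft_force: [-0.6, -0.1, 0.1]
finger_gap: 0.0356
grip_force: 0.0
```

The nozzle bottomed out (23 N) and was released. Now I'll move above the handle.

```bash
python3 -m jog '{"xyz":[[38,24,5],[77,47,5],[115,71,5],[153,94,5],[153,94,5]],"twist":[0,0,0,0,0],"claw":[100,100,100,100,100]}'
python3 -m jog '{"xyz":[[0,0,-10],[0,0,-25],[0,0,-40],[0,0,-40]],"twist":[0,0,0,0],"claw":[100,100,100,100]}'
python3 - <<'E'
from rig import bot
import cv2,numpy as np
f=bot.grab_frame("scene");np.savez("scene2.npz",**f)
b=f["pixels"][150:270,185:345,::-1]
cv2.imwrite("pics/crop2.png",cv2.resize(b,(800,600),interpolation=cv2.INTER_CUBIC))
E
```

```text
t: 5.45
ee_pos: [0.6455, 0.0764, 0.2478]
tcp_rot: [-1.459, -2.782, -0.001]
ft_force: [-0.6, -0.2, 0.4]
finger_gap: 0.0856
grip_force: 0.0
t: 5.95
ee_pos: [0.6417, 0.0742, 0.2067]
tcp_rot: [-1.461, -2.777, 0.003]
ft_force: [0.2, -0.4, -0.2]
finger_gap: 0.0853
grip_force: 0.0
```

View pics/crop2.png

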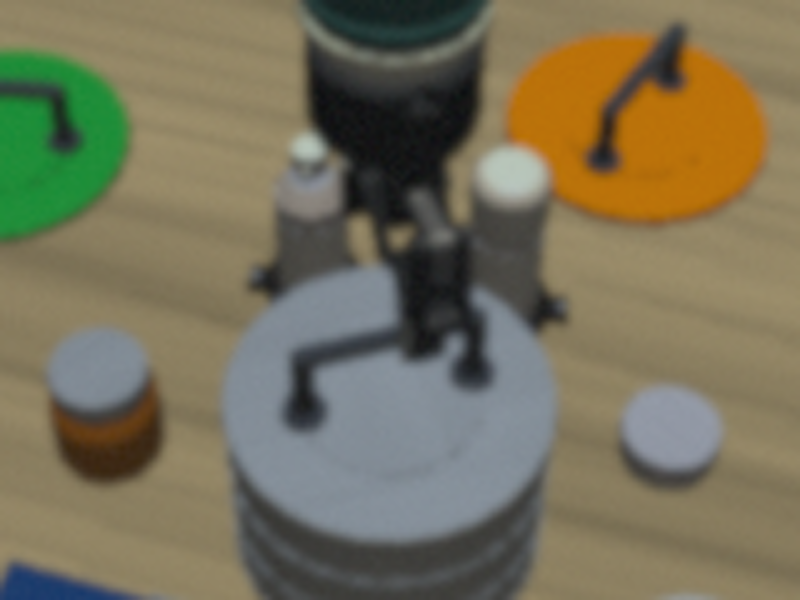

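The near finger, at (420,340) in the crop, is on the far side of the bar, and the bar (295,355)–(475,320) lies between the fingers with its middle near the tool. I'll go down and close on it.

```bash
python3 -m jog '{"xyz":[[1,0.5,-20],[1,0.5,-40],[1,0.5,-51],[1,0.5,-51]],"twist":[0,0,0,0],"claw":[100,100,100,100]}' 60
python3 -m jog '{"xyz":[[0,0,0],[0,0,0],[0,0,0],[0,0,0],[0,0,0]],"twist":[0,0,0,0,0],"claw":[50,25,0,0,0]}' 60
```

```text
t: 6.5
ee_pos: [0.6442, 0.0751, 0.1573]
tcp_rot: [-1.461, -2.78, 0.001]
ft_force: [0.1, -0.4, -0.2]
finger_gap: 0.0853
grip_force: 0.0
t: 7.12
ee_pos: [0.6441, 0.0748, 0.1582]
tcp_rot: [-1.462, -2.78, 0.002]
ft_force: [-3.3, -2.0, 4.7]
finger_gap: 0.01
grip_force: 58.5
```

```bash
python3 -m jog '{"xyz":[[0,0,2],[0,0,4],[0,0,6],[0,0,8],[0,0,10]],"twist":[0,0,0,0,0],"claw":[0,0,0,0,0]}' 80
python3 -m jog '{"xyz":[[0,0,3],[0,0,6],[0,0,9],[0,0,12],[0,0,12]],"twist":[0,0,0,0,0],"claw":[0,0,0,0,0]}'
python3 - <<'E'
from rig import bot
import cv2,numpy as np
f=bot.grab_frame("scene");np.savez("scene3.npz",**f)
b=f["pixels"][150:270,185:345,::-1]
cv2.imwrite("pics/crop3.png",cv2.resize(b,(800,600),interpolation=cv2.INTER_CUBIC))
E
```

```text
t: 7.75
ee_pos: [0.6435, 0.0753, 0.1667]
tcp_rot: [-1.46, -2.779, 0.002]
ft_force: [-1.3, -1.6, -12.5]
finger_gap: 0.0092
grip_force: 78.0
t: 8.38
ee_pos: [0.6453, 0.0753, 0.1806]
tcp_rot: [1.461, 2.78, 0.001]
ft_force: [-0.2, -1.0, -3.1]
finger_gap: 0.0091
grip_force: 79.0
```

View pics/crop3.png

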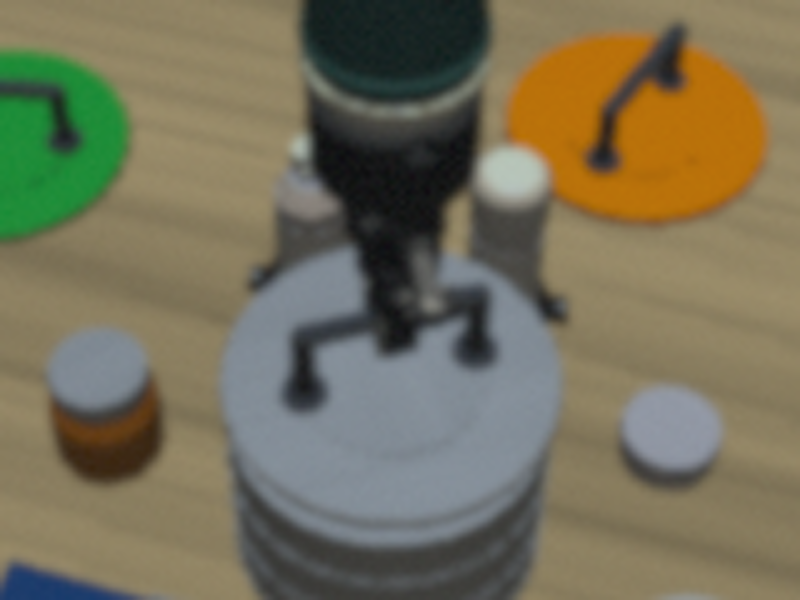

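The lid is free: its rim shows a gap above the canister at (395,525), it hangs level from the bar, and the load is down to the lid's weight (3 N). I'll raise it another 10 mm and let it settle.

```bash
python3 -m jog '{"xyz":[[0,0,3],[0,0,6],[0,0,9],[0,0,10],[0,0,10]],"twist":[0,0,0,0,0],"claw":[0,0,0,0,0]}'
python3 -m jog '{"xyz":[[0,0,0],[0,0,0],[0,0,0],[0,0,0],[0,0,0]],"twist":[0,0,0,0,0],"claw":[0,0,0,0,0]}'
python3 - <<'E'
from rig import bot
import cv2,numpy as np
from h import ray
f=bot.grab_frame("scene");np.savez("scene4.npz",**f)
b=f["pixels"][150:270,185:345,::-1]
cv2.imwrite("pics/crop4.png",cv2.resize(b,(800,600),interpolation=cv2.INTER_CUBIC))
E
```

```text
t: 9.05
ee_pos: [0.6446, 0.0752, 0.1899]
tcp_rot: [1.462, 2.781, -0.0]
ft_force: [-0.5, 0.1, -3.4]
finger_gap: 0.0091
grip_force: 79.0
t: 9.68
ee_pos: [0.6446, 0.0752, 0.1898]
tcp_rot: [-1.462, -2.781, 0.0]
ft_force: [-0.2, 0.6, -4.0]
finger_gap: 0.0089
grip_force: 79.0
```

View pics/crop4.png

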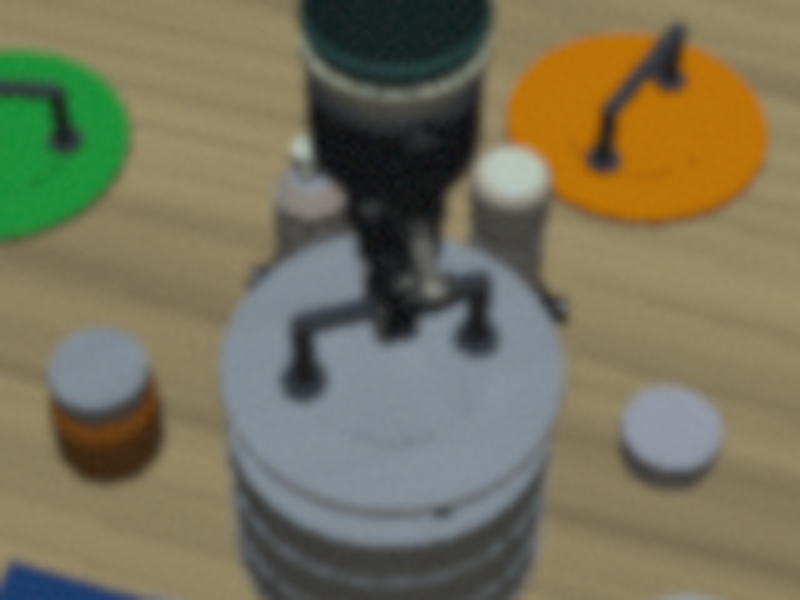

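The lid hangs level from the gripper. The bar end moved from row 355 to 322 in the crop (27–32 mm up), the rim gap is visible, and the nozzle at (300,150) is up. I'm handing in.

```bash
python3 -c "
from rig import bot
print(bot.job_done())"
```

```text
the job is handed in; nothing more can be done
None
```

The job is handed in: the nozzle was pressed fully down and sprang back, and the lid is held by its handle, level and about 3 cm above shut over the canister mouth (the hand-in call returned no verdict).

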